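# Set a standoff height gauge to its master pillar and lock it

### The arm

A 6-joint arm with a two-finger parallel gripper is mounted at the origin on the work surface. World frame = base frame: x ahead of the robot, y to its left, z up, the work surface at z = 0. Lengths are in m, angles in rad, forces in N, time in s.
With the tool pointing down it reaches from about 0.275 to 0.825 m from the base axis. Payload 5.2 kg.
Tool frame: the origin (TCP) lies at the very end of the fingers, on their centre line; the grasp point (between the pads) lies 19 mm behind it (grip_point_offset is the distance from the TCP to the grasp point, in m); z points along the fingers, y is the line along which they close (so a half turn about z gives the same grasp; the last joint's range is limited). The gripper opens to 93 mm and grips with 3 to 60 N. Pads are 15 mm wide; open, the fingers measure 128 mm over their backs; the gripper's body (75 mm by 188 mm) begins 65 mm behind the grasp point.
Start: joints at [1.052, 0.259, 1.535, -0, 1.348, -0.203], TCP at [0.171, 0.523, 0.219] pointing down, gripper open.
Joint ranges: [-3.14, 3.14], [-0.91, 2.08], [0.19, 2.58], [-1.22, 4.36], [0.22, 2.71], [-3.12, 3.12]. Speed limits (rad/s): [2.57, 2.57, 3.14, 3.14, 3.14, 3.14].

### API

Orientations are given as a 3x3 rotation matrix whose columns are the frame's x, y, z axes.
In Python, from station import state, read_camera, camera_model, close_job, grip_point_offset gives the robot as it stands.
- The arm moves only by the shell command python3 -m handwheel 'ROWS'. ROWS is a JSON object of lists of equal length, an entry for each row: "jaw": the closure in counts, from 0 (fully open) to 255 (shut); "slide": the shift along the tool's x, y, z each as a share of 600 mm, from -1 to 1, a list of three; "twist": the turn about the tool's z as a share of 30 degrees, from -1 to 1. In form: {"jaw": [jaw, ...], "slide": [[x, y, z], ...], "twist": [twist, ...]}. A call has 1 to 10 rows; each row is the pose to reach, as a shift and turn from the pose commanded when the call began, along the tool's axes at that moment; what a row does not reach only later rows make up. A row lasts 1/8 s, in which the tool goes at most 62.5 mm and 10.7 degrees, less where a joint would pass 70% of its speed; a pose out of reach is approached as far as the arm can. A call with a number of a shift or a turn outside -1 to 1 is refused whole. A call with a gripper value outside its range is refused whole. The fingers move at their own pace and stop on an object; the grip force is fixed at half the most. Time passes only in rows, so rows that repeat a pose let the fingers close. It gives the time, the measured TCP pose, the force, the opening and the grip force at its end, in the units of the state.
- state(): the state, without advancing time (a new reading comes with each control period).
- read_camera(name): name is "side" or "top"; returns the picture (384x512x3 uint8, red, green, blue); there is no depth.
- camera_model(name): a dict with "vertical_fov" (degrees; the focal length in pixels is half the picture's height over the tangent of half this angle, whatever the lens; pixels are square), "cx", "cy" (the principal point, pixels), "rvec" (rotation vector, rad) and "tvec" (3), from world to camera coordinates, as OpenCV has them. Camera axes: x right, y down, z forward; pixel columns grow to the right and rows downward; lengths in m; the calibration is good to about 2 mm. A picture is of the moment at which its call begins. camera_model takes no time and is no camera call.
- close_job(): hands the job in; it is judged then, once.
The state is a dict: "time": time; "joint_pos": joint angles; "qd": joint speeds; "tau": joint torques, N m; "tcp_pos": TCP position; "ee_rot": TCP orientation; "contact_force": force on the tool from outside, world axes, zero at the start; "wrist_torque": the same for the moment, N m; "grip_width": finger opening in m; "finger_force": force on a finger pad.
Only numpy, scipy, OpenCV 4.12 (cv2) and the standard library are available. Lean on these libraries where they do the work, as an engineer would, in place of code of your own. Each camera call takes 0.05 s, during which the arm holds its last target. There are 200 camera calls.

### The job

Set the standoff height gauge to the brass master pillar screwed down on its anvil: slacken the wide lock ring, turn the knob above it clockwise to bring the stop screw down until it just bears on the pillar with light pressure, then tighten the lock ring firmly again so that the setting cannot shift. Feel for the contact and do not force either of them, never turn the knob while the ring is tight, and leave the loose things on the cart where they are.

Things in the scene. Friction and masses are not known exactly. Their poses are not given: they have to be found in the camera images.
- gauge: Fixed C-frame gauge. Origin on the vertical screw axis at cart height; x points from the column out through the open throat. Foot 160 x 84 mm, 16 mm high; column at x = -102 to -58 mm; arm 42 mm wide, top at 105 mm; steel nose under the lock ring 36 mm across, 105 to 131 mm; anvil disc 32 mm across, top at 30 mm. Finger pads slip on the steel of ring and knob at a friction of about 0.45.
- lock_ring: Knurled round steel ring, 52 mm across, 16 mm high, origin at its centre 139 mm up. Turns about z, never rises; clockwise from above tightens. Starts more or less tight; slack within 1.3 rad. Runs free at 0.06 N m; from where the collet bites the torque climbs 0.28 N m per rad. Firmly tight: 0.3 N m (0.23 to 0.4 right, 0.5 ruins it). Stays where left. 26 mm free between it and the arm.
- stop_screw: Stop screw; its round knurled steel knob above the ring is 34 mm across, 16 mm high; origin at knob centre. Clockwise from above lowers it, the knob too, 1.6 mm per rad; it touches the pillar 1.2 to 3.4 rad from the start. Turns free at 0.06 N m, on the pillar 0.1 N m more per rad: right 0.07 to 0.14, damage over 0.18. Stays where left; its heading shows its turning. Shaft 14 mm thick.
- collet: Brass jaws in the nose, seen as two small blocks between ring and knob. The lock ring presses them on the stop screw (35 N at 0.3 N m of ring torque), which then cannot turn. Origin on the axis, inside the nose, 120 mm up.
- master_pillar: Six-sided brass standoff pillar, 12 mm across flats, about 25 mm tall, screwed down on the anvil under the domed tip of the stop screw; does not move. Origin at the centre of its underside, on the screw axis.
- spare_pillar_a: Another such pillar, loose on the cart beside the gauge, not needed; origin at the centre of its underside.
- spare_pillar_b: Another such pillar, loose on the cart beside the gauge, not needed; origin at the centre of its underside.
- fuse_jar: Squat amber glass fuse jar with a steel cap, 64 mm across, 62 mm tall, beside the gauge, not needed; origin at the centre of its underside.
- foot_pad: Black rubber foot pad, 44 mm across, 11 mm thick, beside the gauge, not needed; origin at the centre of its underside.
- trackball_center (a point): Centre of the white plastic trackball, 57 mm across, in a black ring cradle, not needed.
- screwdriver: Screwdriver lying on the cart, not needed; origin at its middle, underneath.
Things that resemble listed ones, but are neither listed nor needed, are in the scene too. What is shaped like the gauge but brown or red is not meant.

How it is judged:
By the outcome, as a careful person would: the job done as asked, in the order asked, and still so for the second after the job is handed in, with the robot touching nothing.
It also fails if it takes over 72 s, if anything falls off the work surface, if the arm or the gripper's body presses on something with over 40 N, if the wrist force passes 120 N, or if a joint passes its speed limit or range.

## Working session

There is one attempt and no reset: what is moved stays moved. The work goes in short steps, Python scripts to look and compute and a shell command to move; the robot and the scene stay as the last step left them, time stands still between calls to the robot, and variables do not carry over. Pictures are saved under pics/ and viewed, at most 10 in all, crops included, and the job is handed in when it is done.

```bash
ls; mkdir -p pics; python3 - <<'E'
from station import *
import cv2
for n in("side","top"):
    cv2.imwrite(f"pics/{n}0.png",read_camera(n)[:,:,::-1]); print(n,camera_model(n))
print(state(),grip_point_offset)
E
```

```text
pics
side {'vertical_fov': 50.38912095589552, 'cx': 247.61121819136807, 'cy': 193.0811212320816, 'rvec': array([ 0.17291974, -2.8951916 ,  1.14635821]), 'tvec': array([0.54331961, 0.14163296, 1.1653485 ])}
top {'vertical_fov': 56.673424009246915, 'cx': 248.98189669337677, 'cy': 192.67422309646153, 'rvec': array([ 2.13627863, -2.11717529,  0.23364879]), 'tvec': array([-0.02146617,  0.55569005,  0.8999863 ])}
{'time': 0.1, 'joint_pos': array([ 1.05221792e+00,  2.59256902e-01,  1.53597103e+00,  2.07636868e-05,
        1.34800752e+00, -2.02794014e-01]), 'qd': array([ 0.00084202, -0.00170825, -0.00208005,  0.00029068,  0.00072824,
       -0.00026465]), 'tau': array([ 2.88359690e-03, -4.38206434e+01, -2.84644818e+01,  7.19437748e-02,
        3.61639867e-02, -7.66440598e-05]), 'tcp_pos': array([0.17052682, 0.52237727, 0.21790901]), 'ee_rot': array([[-9.50551491e-01,  3.10565887e-01, -8.31838589e-04],
       [ 3.10566803e-01,  9.50550500e-01, -1.41678109e-03],
       [ 3.50700711e-04, -1.60506483e-03, -9.99998650e-01]]), 'contact_force': array([-0.30162744, -0.0664529 ,  0.28552196]), 'wrist_torque': array([-0.01338124, -0.00548743,  0.01320467]), 'finger_force': 0.0, 'grip_width': 0.09297161145589117} 0.0188
```

View pics/side0.png

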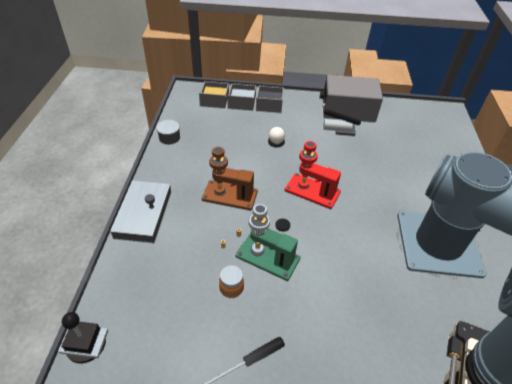

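View pics/top0.png

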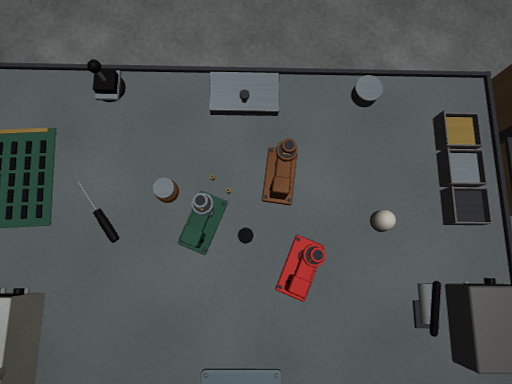

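The green gauge is the one meant. Its knob is at about (260,212) in the side picture and (203,202) in the top picture. The jar, foot pad and spare pillars are around it. I'll enlarge both views.

```bash
python3 - <<'E'
import cv2,numpy as np
a=cv2.imread("pics/side0.png")[190:290,210:310]; b=cv2.imread("pics/top0.png")[165:265,150:250]
f=lambda i:cv2.resize(i,None,fx=4,fy=4,interpolation=cv2.INTER_CUBIC)
cv2.imwrite("pics/crop.png",np.hstack([f(a),f(b)]))
E
```

```text
(no output)
```

View pics/crop.png

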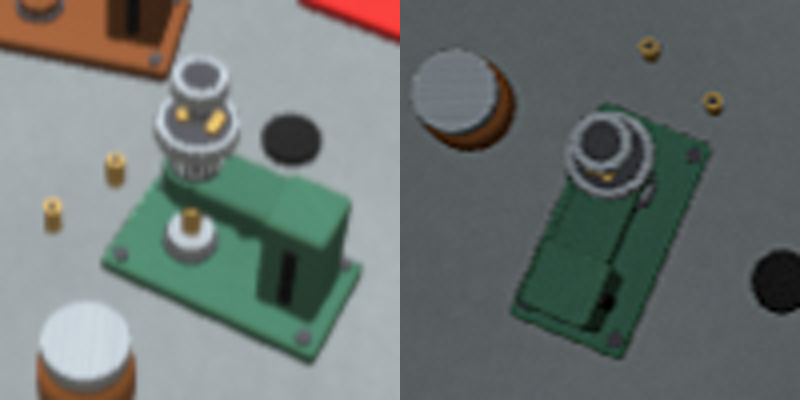

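```bash
cat > geo.py <<'E'
from station import *
import numpy as np,cv2
def cam(n):
    m=camera_model(n); f=192/np.tan(np.radians(m["vertical_fov"]/2))
    K=np.array([[f,0,m["cx"]],[0,f,m["cy"]],[0,0,1]]); R=cv2.Rodrigues(m["rvec"])[0]; return K,R,m["tvec"]
def tri(ps,pt):
    P=[K@np.c_[R,t] for K,R,t in(cam("side"),cam("top"))]
    X=cv2.triangulatePoints(P[0],P[1],np.array(ps,float),np.array(pt,float)).ravel(); return X[:3]/X[3]
def plane(n,p,z):
    K,R,t=cam(n); d=R.T@np.linalg.solve(K,[*p,1]); c=-R.T@t; return c+d*(z-c[2])/d[2]
def proj(n,X):
    K,R,t=cam(n); return cv2.projectPoints(np.array(X,float).reshape(-1,3),R,t,K,None)[0][:,0]
E
python3 - <<'E'
from geo import *
print("knob top",tri((260,208.5),(201,199.5)));print("ring top",tri((259.2,220.5),(202.5,203.5)))
S=lambda x,y:(210+x/4,190+y/4);T=lambda x,y:(150+(x-400)/4,165+y/4)
print("anvil",plane("side",S(190,234),.030), "ring",plane("top",(202.5,203.5),.147),plane("side",(259.2,220.5),.147))
for c in[(604,103),(710,145),(622,357),(512,314)]:print(plane("top",T(*c),.016))
for c in[(102,262),(311,360),(361,270)]:print(plane("side",S(*c),.016))
print("jar",plane("top",T(455,92),.062)); print("pillars",plane("top",T(650,48),.025),plane("top",T(713,102),.025))
E
```

```text
knob top [0.51067126 0.09657964 0.18441989]
ring top [0.50997105 0.09773395 0.13937253]
anvil [0.50864108 0.10599043 0.03      ] ring [0.50974008 0.09676319 0.147     ] [0.50891771 0.10419575 0.147     ]
[0.5677362  0.11668653 0.016     ]
[0.5387853  0.04226163 0.016     ]
[0.39318173 0.09878616 0.016     ]
[0.42130787 0.17392106 0.016     ]
[0.565912   0.12635963 0.016     ]
[0.42210257 0.18472795 0.016     ]
[0.39160115 0.11098722 0.016     ]
jar [0.56466107 0.21026185 0.062     ]
pillars [0.605391   0.08495796 0.025     ] [0.56745278 0.04038573 0.025     ]
```

```bash
cat >> geo.py <<'E'
def go(target):
    s=state(); d=s["ee_rot"].T@(np.array(target)-s["tcp_pos"]); print("slide units",(d/0.6).round(4),"mm",(d*1e3).round(1))
E
python3 - <<'E'
from geo import *
go([.510,.100,.24])
E
```

```text
slide units [-0.7564 -0.4935 -0.0363] mm [-453.9 -296.1  -21.8]
```

```bash
python3 -m handwheel '{"jaw":[0,0,0,0,0,0,0,0,0,0],"slide":[[-0.08,-0.05,-0.036],[-0.17,-0.11,-0.036],[-0.26,-0.17,-0.036],[-0.35,-0.23,-0.036],[-0.44,-0.29,-0.036],[-0.53,-0.35,-0.036],[-0.62,-0.41,-0.036],[-0.7,-0.46,-0.036],[-0.7564,-0.4935,-0.0363],[-0.7564,-0.4935,-0.0363]],"twist":[0,0,0,0,0,0,0,0,0,0]}'
python3 - <<'E'
from geo import *
s=state(); print(s["time"],s["tcp_pos"],s["joint_pos"].round(3),s["contact_force"],s["wrist_torque"]); print(s["ee_rot"].round(3))
a=read_camera("side")[:,:,::-1];b=read_camera("top")[:,:,::-1]
cv2.imwrite("pics/side1.png",a);cv2.imwrite("pics/top1.png",b)
R=s["ee_rot"];p=s["tcp_pos"]
f=lambda i:cv2.resize(i,None,fx=4,fy=4,interpolation=cv2.INTER_CUBIC)
for n,i in(("side",a),("top",b)):print(n,proj(n,[p,p+R@[0,.0465,0],p-R@[0,.0465,0]]))
cv2.imwrite("pics/crop1.png",np.hstack([f(a[150:250,210:310]),f(b[145:245,150:250])]))
E
```

```text
time: 1.35
tcp_pos: [0.5118, 0.0976, 0.2395]
ee_rot: [[-0.949, 0.315, -0.001], [0.315, 0.949, -0.001], [0.001, -0.001, -1.0]]
contact_force: [0.2, 0.8, 0.0]
grip_width: 0.0931
finger_force: 0.0
1.35 [0.51181997 0.09762837 0.23953838] [-2.500e-02  1.930e-01  1.568e+00 -1.000e-03  1.381e+00 -1.276e+00] [0.22216656 0.84530364 0.01825933] [0.04798405 0.04922692 0.01668622]
[[-0.949  0.315 -0.001]
 [ 0.315  0.949 -0.001]
 [ 0.001 -0.001 -1.   ]]
side [[259.81312785 193.14451411]
 [251.62545539 206.61431539]
 [267.51659474 180.47129487]]
top [[197.5506301  195.35089912]
 [177.22168346 188.44916467]
 [217.98790404 202.289411  ]]
```

View pics/crop1.png

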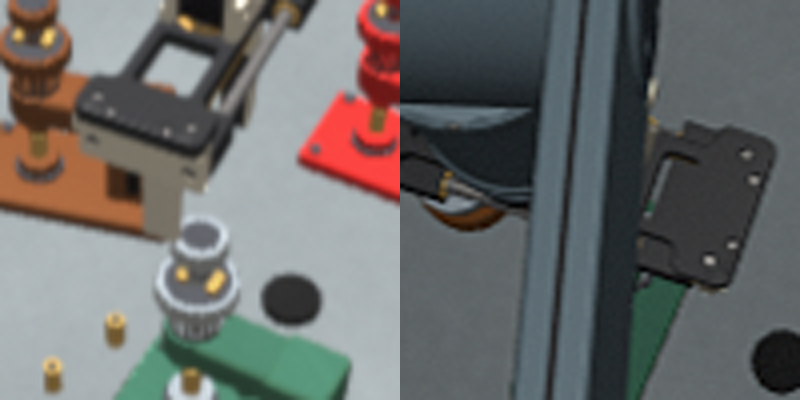

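Side view: the +y finger tip is at px ≈(250.5,208.5), which fits the prediction to about 2 mm. The arm hides the ring in the top view. The two cameras disagree by about 8 mm in y, so I'll use the base plate to find which one is off.

```bash
python3 - <<'E'
from geo import *
for n in("side","top"):
    K,R,t=cam(n); print(n,"pos",(-R.T@t).round(3),"base centre px",proj(n,[[0,0,0],[0.09,0.09,0.01],[0.09,-.09,.01]]).round(1).tolist())
for p in[(400,213),(468,213),(484,275),(410,275)]: print("side plate",plane("side",p,.01).round(3))
for p in[(202,371),(280,370)]: print("top plate",plane("top",p,.01).round(3))
a=cv2.imread("pics/side0.png")[205:285,390:490];b=cv2.imread("pics/top0.png")[344:384,190:290]
f=lambda i:cv2.resize(i,None,fx=4,fy=4,interpolation=cv2.INTER_CUBIC)
cv2.imwrite("pics/base.png",np.vstack([f(a),f(b)]))
E
```

```text
side pos [0.481 0.752 0.936] base centre px [[437.9, 242.7], [412.0, 264.0], [402.2, 213.5]]
top pos [0.368 0.003 0.992] base centre px [[240.5, 412.5], [205.5, 375.2], [276.1, 375.2]]
side plate [ 0.096 -0.091  0.01 ]
side plate [-0.109 -0.117  0.01 ]
side plate [-0.096  0.102  0.01 ]
side plate [0.101 0.126 0.01 ]
top plate [0.1   0.099 0.01 ]
top plate [ 0.102 -0.1    0.01 ]
```

View pics/base.png

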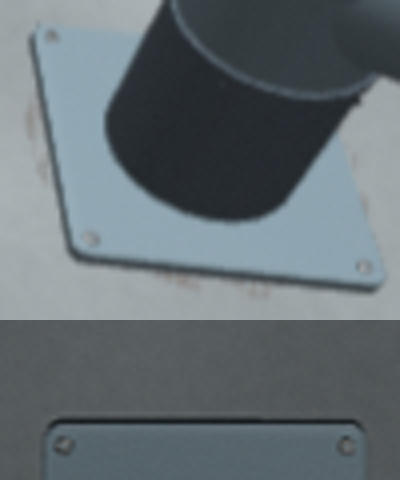

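```bash
python3 - <<'E'
from geo import *
g=lambda o,x,y:(o[0]+(x+.5)/4-.5,o[1]+(y+.5)/4-.5)
S=lambda x,y:g((210,190),x,y);T=lambda x,y:g((150,165),x-400,y)
for n,s,t in[("foot",(102,262),(604,103)),("foot",(311,360),(512,314)),("foot",(361,270),(622,357)),("bolt",(303,338),(615,340)),("ring",(197,121),(610,154)),("knob",(200,74),(603,139)),("jar",(85,340),(455,92)),("pillarA",(52,203),(650,46)),("pillarB",(115,159),(713,101)),("pad",(291,139),(783,281))]:
    print(n,tri(S(*s),T(*t)).round(4))
E
```

```text
foot [0.5691 0.119  0.0072]
foot [0.4226 0.1769 0.005 ]
foot [0.3928 0.1013 0.0039]
bolt [ 0.4175  0.1131 -0.0716]
ring [0.5107 0.0983 0.1423]
knob [0.5111 0.0977 0.1868]
jar [0.5663 0.2124 0.0575]
pillarA [0.6075 0.0863 0.0237]
pillarB [0.5693 0.0416 0.0223]
pad [ 0.4461 -0.0082  0.0029]
```

```bash
python3 -m handwheel '{"jaw":[0,0,0,0],"slide":[[0,0,0.07],[0,0,0.14],[0,0,0.199],[0,0,0.199]],"twist":[0,0,0,0]}'
python3 - <<'E'
from geo import *
s=state(); print(s["time"],s["tcp_pos"],s["contact_force"],s["wrist_torque"])
a=read_camera("side")[:,:,::-1]
cv2.imwrite("pics/s2.png",cv2.resize(a[180:280,200:320],None,fx=5,fy=5,interpolation=cv2.INTER_CUBIC))
go([.510,.0995,.12])
E
```

```text
time: 1.95
tcp_pos: [0.5069, 0.1019, 0.1188]
ee_rot: [[-0.951, 0.309, -0.007], [0.309, 0.951, 0.0], [0.006, -0.002, -1.0]]
contact_force: [0.2, 0.8, -0.0]
grip_width: 0.0929
finger_force: 0.0
1.95 [0.50693494 0.10188756 0.11883714] [ 0.22030818  0.7938689  -0.00985748] [0.03055838 0.04549171 0.00397804]
slide units [-0.003  -0.0028  0.0013] mm [-1.8 -1.7  0.8]
```

View pics/s2.png

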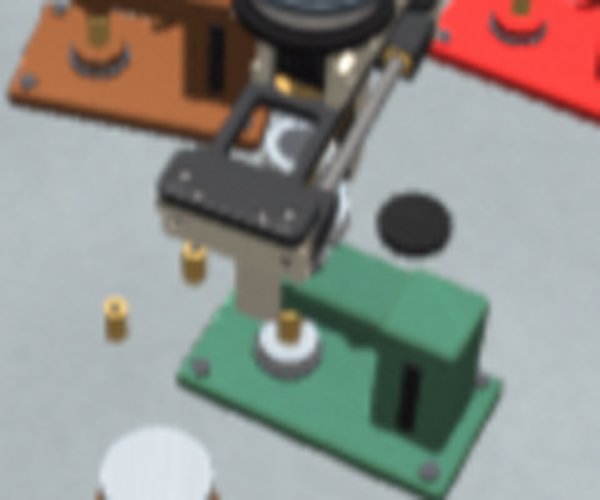

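Forces are at zero and the fingers straddle the ring, with the knob visible at crop (300,140) inside the gripper frame. Next I'll nearly close the jaw to feel how well it is centred.

```bash
python3 -m handwheel '{"jaw":[90,100,105,105,105,105,105],"slide":[[-0.0015,-0.0015,0],[-0.0015,-0.0015,0],[-0.0015,-0.0015,0],[-0.0015,-0.0015,0],[-0.0015,-0.0015,0],[-0.0015,-0.0015,0],[-0.0015,-0.0015,0]],"twist":[0,0,0,0,0,0,0]}'
python3 -c "
from geo import *
s=state();print(s['tcp_pos'],s['ee_rot'].T@s['contact_force'],s['wrist_torque'],s['finger_force']);go([.510,.0995,.12])"
```

```text
time: 2.88
tcp_pos: [0.5108, 0.0993, 0.121]
ee_rot: [[-0.951, 0.311, -0.0], [0.311, 0.951, 0.0], [0.0, -0.0, -1.0]]
contact_force: [0.3, 0.9, -0.4]
grip_width: 0.0549
finger_force: 0.0
[0.51076687 0.09925989 0.12097034] [-0.05032849  0.91123803  0.4118012 ] [ 0.0157966   0.04696895 -0.02069197] 0.0
slide units [ 0.0013 -0.      0.0016] mm [ 0.8 -0.   1. ]
```

```bash
python3 -m handwheel '{"jaw":[115,255,255,255,255],"slide":[[0.001,0,0],[0.001,0,0],[0.001,0,0],[0.001,0,0],[0.001,0,0]],"twist":[0,0,0,0,0]}'
cat >> geo.py <<'E'
def rep():
    s=state();R=s["ee_rot"];print("t",s["time"],"tcp",s["tcp_pos"].round(4),"Ftool",(R.T@s["contact_force"]).round(2),"Mw",s["wrist_torque"].round(3),"head",np.arctan2(R[1,1],R[0,1]).round(4),"q6",s["joint_pos"][5].round(3),"w",round(s["grip_width"],4),"f",round(s["finger_force"],1))
E
python3 -c "
from geo import *
rep()"
```

```text
time: 3.5
tcp_pos: [0.5104, 0.0985, 0.1209]
ee_rot: [[-0.951, 0.31, 0.0], [0.31, 0.951, -0.002], [-0.001, -0.002, -1.0]]
contact_force: [0.0, -5.0, -0.9]
grip_width: 0.0514
finger_force: 30.0
t 3.5 tcp [0.5104 0.0985 0.1209] Ftool [-1.57 -4.7   0.92] Mw [-0.816 -0.088  0.107] head 1.2552 q6 -1.277 w 0.0514 f 30.0
```

```bash
python3 -m handwheel '{"jaw":[255,255,255,255,255],"slide":[[0,-0.001,0],[0,-0.001,0],[0,-0.001,0],[0,-0.001,0],[0,-0.001,0]],"twist":[-0.3,-0.6,-1,-1,-1]}' >/dev/null; python3 -c "
from geo import *
rep()"
python3 -m handwheel '{"jaw":[255,255,255,255,255],"slide":[[0,0,0],[0,0,0],[0,0,0],[0,0,0],[0,0,0]],"twist":[-0.3,-0.6,-1,-1,-1]}' >/dev/null; python3 -c "
from geo import *
rep()"
```

```text
t 4.125 tcp [0.5104 0.0989 0.1209] Ftool [-2.53 -1.62  3.06] Mw [-0.325 -0.501  0.054] head 1.7756 q6 -1.799 w 0.051 f 30.0
t 4.75 tcp [0.5101 0.0992 0.1209] Ftool [-2.95 -1.09  4.79] Mw [ 0.088 -0.595  0.003] head 2.2981 q6 -2.322 w 0.0516 f 30.0
```

```bash
python3 -m handwheel '{"jaw":[255,255,255],"slide":[[0,0,0],[0,0,0],[0,0,0]],"twist":[-0.2,-0.4,-0.6]}' >/dev/null; python3 -c "
from geo import *
rep()"
python3 -m handwheel '{"jaw":[255,255],"slide":[[0,0,0],[0,0,0]],"twist":[-0.15,-0.15]}' >/dev/null; python3 -c "
from geo import *
rep()"
python3 -m handwheel '{"jaw":[255],"slide":[[0,0,0]],"twist":[0]}' >/dev/null; python3 -c "
from geo import *
rep()"
```

```text
t 5.125 tcp [0.51   0.0994 0.1209] Ftool [-2.35  0.36  4.85] Mw [ 0.227 -0.509 -0.107] head 2.6158 q6 -2.639 w 0.0515 f 30.0
t 5.375 tcp [0.5099 0.0994 0.1209] Ftool [-3.53 -0.94  4.68] Mw [ 0.369 -0.532  0.037] head 2.6916 q6 -2.715 w 0.0511 f 30.0
t 5.5 tcp [0.5099 0.0994 0.1209] Ftool [-3.93 -0.19  4.8 ] Mw [ 0.532 -0.547 -0.128] head 2.6919 q6 -2.715 w 0.052 f 30.0
```

```bash
cat >> geo.py <<'E'
def tq(n=6):
    a=[]
    for _ in range(n):
        read_camera("side"); s=state(); a.append([s["tau"][5],s["wrist_torque"][2],s["time"]])
    a=np.array(a); print("tau6",a[:,0].round(4),"Mz",a[:,1].round(3),"means",a.mean(0).round(4)); rep()
E
python3 -c "
from geo import *
tq(8)"
```

```text
tau6 [-0.0408 -0.0348 -0.0359 -0.0399 -0.0297 -0.0505 -0.0578 -0.0595] Mz [-0.074 -0.061 -0.063 -0.058 -0.08  -0.03  -0.052 -0.033] means [-0.0436 -0.0564  5.725 ]
t 5.9 tcp [0.5099 0.0994 0.1209] Ftool [-6.16  0.93  4.49] Mw [ 0.748 -0.603 -0.033] head 2.694 q6 -2.717 w 0.0514 f 30.0
```

```bash
python3 -m handwheel '{"jaw":[60,60,60,60,60,60,60,60],"slide":[[0,0,0],[0,0,0],[0,0,0],[0,0,-0.035],[0,0,-0.0717],[0,0,-0.0717],[0,0,-0.0717],[0,0,-0.0717]],"twist":[0,0,0,0,0,0,0,0]}' >/dev/null
python3 - <<'E'
from geo import *
tq(4)
f=lambda i:cv2.resize(i,None,fx=5,fy=5,interpolation=cv2.INTER_CUBIC)
a=read_camera("side")[:,:,::-1]
cv2.imwrite("pics/s3.png",f(a[170:270,200:320]))
E
```

```text
tau6 [0.0004 0.0004 0.0003 0.0002] Mz [ 0.036  0.033  0.011 -0.012] means [3.000e-04 1.720e-02 7.025e+00]
t 7.1 tcp [0.5098 0.0989 0.1635] Ftool [-0.32  0.7   0.43] Mw [ 0.087  0.036 -0.012] head 2.6949 q6 -2.718 w 0.071 f 0.0
```

View pics/s3.png

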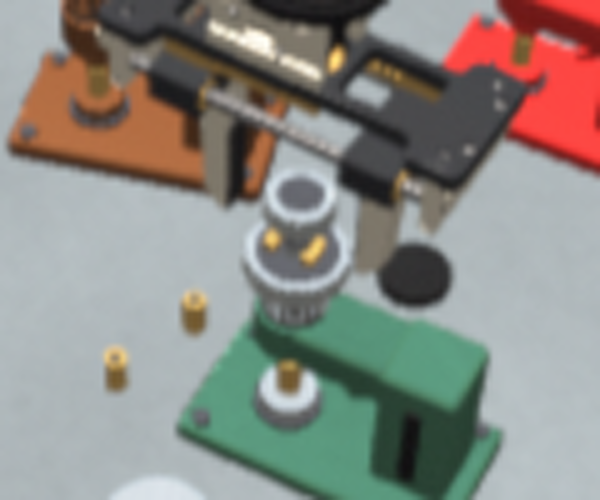

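The knob at crop (300,205) sits between the finger tips, which are at (220,200) and (370,270). The tip midpoint lies on the screw axis. tau6 reads cleanly with zero offset. Now I'll grip the knob.

```bash
python3 -m handwheel '{"jaw":[120,150,155,155,255,255,255],"slide":[[0,0,0],[0,0,0],[0,0,0],[0,0,0],[0,0,0],[0,0,0],[0,0,0]],"twist":[0,0,0,0,0,0,0]}' >/dev/null
python3 -c "
from geo import *
tq(3)"
```

```text
tau6 [-0.0109 -0.011  -0.011 ] Mz [ 0.011 -0.031 -0.046] means [-0.011  -0.0221  8.125 ]
t 8.175 tcp [0.5098 0.099  0.164 ] Ftool [ 0.19  2.46 -1.29] Mw [ 0.23   0.463 -0.046] head 2.695 q6 -2.718 w 0.0332 f 30.0
```

```bash
python3 -m handwheel '{"jaw":[255,255],"slide":[[0,0,0.0003],[0,0,0.0003]],"twist":[0.2,0.2]}' >/dev/null
python3 -c "
from geo import *
tq(3)"
```

```text
tau6 [ 0.1245 -0.02   -0.0342] Mz [-0.042 -0.046  0.03 ] means [ 0.0234 -0.0191  8.525 ]
t 8.575 tcp [0.5098 0.099  0.1639] Ftool [ 0.81  2.19 -1.83] Mw [0.339 0.501 0.03 ] head 2.5919 q6 -2.615 w 0.0336 f 30.0
```

```bash
M(){ :; }; python3 -m handwheel '{"jaw":[255,255,255,255,255,255,255,255,255,255],"slide":[[0,0,0.0001],[0,0,0.0003],[0,0,0.0004],[0,0,0.0006],[0,0,0.0007],[0,0,0.0008],[0,0,0.001],[0,0,0.0011],[0,0,0.0013],[0,0,0.0014]],"twist":[0.1,0.2,0.3,0.4,0.5,0.6,0.7,0.8,0.9,1.0]}' >/dev/null
python3 -c "
from geo import *
print(state()['tau'][5]);tq(4)"
python3 -m handwheel '{"jaw":[255,255,255,255,255,255,255,255,255],"slide":[[0,0,0.0001],[0,0,0.0003],[0,0,0.0004],[0,0,0.0006],[0,0,0.0007],[0,0,0.0008],[0,0,0.001],[0,0,0.0011],[0,0,0.0013]],"twist":[0.1,0.2,0.3,0.4,0.5,0.6,0.7,0.8,0.9]}' >/dev/null
python3 -c "
from geo import *
print(state()['tau'][5]);tq(4)"
```

```text
-0.5018739961087704
tau6 [-0.1447  0.3537  0.0924 -0.0264] Mz [-0.013 -0.097 -0.071 -0.105] means [ 0.0687 -0.0716  9.95  ]
t 10.025 tcp [0.51   0.0989 0.163 ] Ftool [ 2.03  2.14 -2.3 ] Mw [ 0.242  0.415 -0.105] head 2.0682 q6 -2.092 w 0.0331 f 30.0
-0.5019685998558998
tau6 [-0.1426  0.3539  0.0918 -0.0261] Mz [-0.056 -0.036 -0.016 -0.022] means [ 0.0692 -0.0326 11.275 ]
t 11.35 tcp [0.51   0.0987 0.1623] Ftool [ 2.78  0.55 -2.4 ] Mw [-0.014  0.44  -0.022] head 1.5971 q6 -1.621 w 0.0331 f 30.0
```

```bash
for i in 1 2; do python3 -m handwheel '{"jaw":[255,255,255,255,255],"slide":[[0,0,0.0001],[0,0,0.0003],[0,0,0.0004],[0,0,0.0006],[0,0,0.0007]],"twist":[0.1,0.2,0.3,0.4,0.5]}' >/dev/null
python3 -c "
from geo import *
print(state()['tau'][5]);tq(4)"; done
```

```text
-0.5011704191565514
tau6 [-0.1451  0.3537  0.092  -0.0256] Mz [ 0.05  -0.091 -0.05  -0.043] means [ 0.0687 -0.0336 12.1   ]
t 12.175 tcp [0.51   0.0986 0.1619] Ftool [ 2.78 -2.37 -2.16] Mw [-0.163  0.445 -0.043] head 1.3353 q6 -1.359 w 0.0332 f 30.0
-0.5007660761475563
tau6 [-0.1458  0.3538  0.0923 -0.0252] Mz [-0.056 -0.09  -0.05  -0.042] means [ 0.0688 -0.0597 12.925 ]
t 13.0 tcp [0.51   0.0985 0.1614] Ftool [ 1.09 -3.85 -2.34] Mw [-0.427  0.527 -0.042] head 1.0735 q6 -1.097 w 0.0331 f 30.0
```

```bash
for i in 1 2; do python3 -m handwheel '{"jaw":[255,255,255,255,255],"slide":[[0,0,0.0001],[0,0,0.0003],[0,0,0.0004],[0,0,0.0006],[0,0,0.0007]],"twist":[0.1,0.2,0.3,0.4,0.5]}' >/dev/null
python3 -c "
from geo import *
print(state()['tau'][5]);tq(4)"; done
```

```text
-0.500908624380827
tau6 [-0.1474  0.3537  0.0924 -0.0559] Mz [ 0.035 -0.066 -0.093 -0.037] means [ 0.0607 -0.0401 13.75  ]
t 13.825 tcp [0.51   0.0984 0.161 ] Ftool [-0.21 -5.14 -2.81] Mw [-0.658  0.585 -0.037] head 0.8118 q6 -0.835 w 0.0332 f 30.0
-0.5010877177119255
tau6 [-0.0973  0.2984  0.0452 -0.0412] Mz [-0.005 -0.07  -0.029 -0.062] means [ 0.0513 -0.0412 14.575 ]
t 14.65 tcp [0.5099 0.0984 0.1606] Ftool [-1.54 -5.6  -2.88] Mw [-0.713  0.61  -0.062] head 0.55 q6 -0.573 w 0.0335 f 30.0
```

```bash
for i in 1 2 3 4 5 6 7 8; do python3 -m handwheel '{"jaw":[255],"slide":[[0,0,0.00004]],"twist":[0.025]}' >/dev/null
python3 -c "
from geo import *
s=state();R=s['ee_rot'];print(s['time'].__round__(3),s['tau'][5].round(4),s['wrist_torque'][2].round(3),np.arctan2(R[1,1],R[0,1]).round(4))"; done
```

```text
14.775 -0.1353 0.058 0.5369
14.9 -0.0871 0.055 0.5237
15.025 -0.0859 0.041 0.5106
15.15 -0.0859 0.062 0.4976
15.275 -0.086 0.085 0.4844
15.4 -0.086 0.027 0.4713
15.525 -0.0861 0.051 0.4583
15.65 -0.0861 0.064 0.4452
```

```bash
for i in 1 2 3 4 5; do python3 -m handwheel '{"jaw":[255,255,255,255],"slide":[[0,0,0.00007],[0,0,0.00014],[0,0,0.00021],[0,0,0.00028]],"twist":[0.05,0.1,0.15,0.2]}' >/dev/null
python3 -c "
from geo import *
s=state();R=s['ee_rot'];print(s['time'].__round__(3),s['tau'][5].round(4),s['wrist_torque'][2].round(3),np.arctan2(R[1,1],R[0,1]).round(4),s['contact_force'].round(1))"; done
```

```text
16.15 -0.2247 0.061 0.34 [-3.7 -3.6  3.4]
16.65 -0.225 0.031 0.2353 [-4.1 -4.7  4. ]
17.15 -0.2253 0.072 0.1306 [-3.4 -2.9  3. ]
17.65 -0.2255 0.093 0.0259 [-5.2 -3.9  3.7]
18.15 -0.2259 0.034 -0.0788 [-4.1 -4.3  3.7]
```

```bash
for i in 1 2 3; do python3 -m handwheel '{"jaw":[255,255,255,255],"slide":[[0,0,0.00007],[0,0,0.00014],[0,0,0.00021],[0,0,0.00028]],"twist":[0.05,0.1,0.15,0.2]}' >/dev/null
python3 -c "
from geo import *
s=state();R=s['ee_rot'];print(s['time'].__round__(3),s['tau'][5].round(4),s['wrist_torque'][2].round(3),np.arctan2(R[1,1],R[0,1]).round(4),s['contact_force'].round(1),s['wrist_torque'].round(2))"; done
```

```text
18.65 -0.2261 0.095 -0.1836 [-4.3 -3.4  3.6] [-0.76  0.82  0.1 ]
19.15 -0.2262 0.1 -0.2883 [-5.  -4.9  4.9] [-0.83  0.88  0.1 ]
19.65 -0.2187 0.08 -0.393 [-4.8 -4.3  4.7] [-0.8   0.86  0.08]
```

```bash
cat > rd.py <<'E'
from geo import *
s=state();R=s['ee_rot'];print(round(s['time'],3),s['tau'][5].round(4),s['wrist_torque'][2].round(3),np.arctan2(R[1,1],R[0,1]).round(4),(R.T@s['contact_force']).round(1))
E
for i in 1 2 3 4 5 6 7 8 9 10; do python3 -m handwheel '{"jaw":[255],"slide":[[0,0,0.00001]],"twist":[0.01]}' >/dev/null; python3 rd.py; done
```

```text
19.775 0.0941 0.041 -0.3977 [-5.8 -3.7 -4.3]
19.9 0.0062 -0.011 -0.4027 [-6.  -2.9 -4.3]
20.025 0.0046 0.046 -0.4079 [-6.5 -2.9 -3.9]
20.15 0.0051 0.085 -0.4132 [-6.1 -2.6 -5. ]
20.275 0.0056 0.053 -0.4185 [-5.4 -3.6 -4.2]
20.4 0.0061 0.132 -0.4236 [-5.4 -3.  -5.4]
20.525 0.0067 0.027 -0.4289 [-6.2 -3.  -4.5]
20.65 0.0074 0.034 -0.4341 [-6.1 -3.5 -3.8]
20.775 0.008 0.116 -0.4394 [-6.2 -2.6 -4.3]
20.9 0.0085 0.083 -0.4446 [-5.8 -2.1 -3.6]
```

The slope of 0.11 N m/rad shows the screw is bearing on the pillar, with contact at heading ≈ -0.32. I'll go on to about 0.5 rad past contact, which should give about 0.11 N m.

```bash
for i in 1 2 3; do python3 -m handwheel '{"jaw":[255,255,255,255],"slide":[[0,0,0.00007],[0,0,0.00014],[0,0,0.00021],[0,0,0.00028]],"twist":[0.05,0.1,0.15,0.2]}' >/dev/null; python3 rd.py; done
for i in 1 2 3 4 5 6; do python3 -m handwheel '{"jaw":[255],"slide":[[0,0,0.00001]],"twist":[0.01]}' >/dev/null; python3 rd.py; done
```

```text
21.4 -0.1992 0.1 -0.55 [-6.6 -2.  -5.6]
21.9 -0.1834 0.097 -0.6546 [-6.9 -1.4 -5.7]
22.4 -0.1658 0.165 -0.7593 [-7.  -1.  -7.1]
22.525 0.145 0.125 -0.7641 [-6.7 -1.9 -6. ]
22.65 0.0604 0.101 -0.7691 [-6.7 -0.9 -6.4]
22.775 0.0572 0.077 -0.7743 [-7.  -1.3 -6.4]
22.9 0.0594 0.089 -0.7795 [-7.4 -1.1 -5.7]
23.025 0.0599 0.069 -0.7848 [-6.  -0.3 -6.7]
23.15 0.0609 0.14 -0.79 [-6.6 -1.8 -6.3]
```

```bash
python3 -m handwheel '{"jaw":[40,40,40,40],"slide":[[0,0,0],[0,0,0],[0,0,0],[0,0,0]],"twist":[0,0,0,0]}' >/dev/null; python3 - <<'E'
from geo import *
rep(); go([.510,.0988,.121])
E
```

```text
t 23.65 tcp [0.5102 0.099  0.1583] Ftool [1.   0.06 1.  ] Mw [-0.06   0.168  0.033] head -0.7919 q6 0.769 w 0.0688 f 0.0
slide units [-0.0005  0.      0.0622] mm [-0.3  0.  37.3]
```

```bash
python3 -m handwheel '{"jaw":[40,40,40,40,40,90,105,105,105],"slide":[[0,0,0],[0,0,0],[0,0,0.02],[0,0,0.045],[0,0,0.0622],[0,0,0.0622],[0,0,0.0622],[0,0,0.0622],[0,0,0.0622]],"twist":[-0.3,-0.6,-1,-1,-1,-1,-1,-1,-1]}' >/dev/null; python3 -c "
from geo import *
rep()"
python3 -m handwheel '{"jaw":[115,255,255,255,255],"slide":[[0,0,0],[0,0,0],[0,0,0],[0,0,0],[0,0,0]],"twist":[0,0,0,0,0]}' >/dev/null; python3 rd.py
for i in 1 2 3 4; do python3 -m handwheel '{"jaw":[255,255,255,255],"slide":[[0,0,0],[0,0,0],[0,0,0],[0,0,0]],"twist":[0.05,0.1,0.15,0.2]}' >/dev/null; python3 rd.py; done
```

```text
t 24.775 tcp [0.5103 0.0989 0.1215] Ftool [0.45 0.82 0.1 ] Mw [-0.06   0.083 -0.019] head -0.2689 q6 0.246 w 0.0548 f 0.0
25.4 -0.0339 -0.055 -0.2686 [-0.8 -4.6 -4.2]
25.9 -0.2171 0.05 -0.374 [-0.1 -4.1 -5.6]
26.4 -0.217 0.03 -0.4787 [-0.7 -2.9 -4.6]
26.9 -0.2169 0.075 -0.5835 [-1.3 -3.3 -5.9]
27.4 -0.2213 0.056 -0.6882 [-1.6 -2.9 -4.6]
```

```bash
for i in 1 2 3 4 5 6; do python3 -m handwheel '{"jaw":[255,255,255,255],"slide":[[0,0,0],[0,0,0],[0,0,0],[0,0,0]],"twist":[0.05,0.1,0.15,0.2]}' >/dev/null; python3 rd.py; done
```

```text
27.9 -0.2167 0.042 -0.793 [-1.6 -2.3 -4.9]
28.4 -0.2166 0.055 -0.8978 [-3.1 -3.4 -4.5]
28.9 -0.2164 0.043 -1.0026 [-3.1 -1.  -5.2]
29.4 -0.2067 0.081 -1.1072 [-3.2 -1.7 -5.3]
29.9 -0.1671 0.088 -1.2119 [-2.7 -1.9 -4.5]
30.4 -0.1088 0.144 -1.3165 [-4.1 -1.2 -4.6]
```

```bash
for i in 1 2 3 4; do python3 -m handwheel '{"jaw":[255,255,255,255],"slide":[[0,0,0],[0,0,0],[0,0,0],[0,0,0]],"twist":[0.05,0.1,0.15,0.2]}' >/dev/null; python3 rd.py; done
for i in 1 2 3 4 5 6; do python3 -m handwheel '{"jaw":[255],"slide":[[0,0,0]],"twist":[0.01]}' >/dev/null; python3 rd.py; done
```

```text
30.9 -0.041 0.244 -1.421 [-3.   0.2 -5.4]
31.4 0.0236 0.254 -1.5256 [-2.8  0.8 -3.9]
31.9 0.0875 0.358 -1.6303 [-3.4  0.5 -5.2]
32.4 0.1358 0.466 -1.7348 [-2.5  1.  -5.3]
32.525 0.3598 0.359 -1.7398 [-3.   1.5 -5.1]
32.65 0.3229 0.391 -1.7448 [-4.2  1.5 -5.2]
32.775 0.3611 0.381 -1.7499 [-2.3  1.7 -5. ]
32.9 0.3491 0.386 -1.7551 [-3.1  2.1 -4.7]
33.025 0.3636 0.409 -1.7604 [-3.6  1.1 -5.8]
33.15 0.3819 0.467 -1.7655 [-4.   1.4 -4.8]
```

```bash
python3 -c "
from geo import *
tq(6)"; for i in 1 2 3; do python3 -m handwheel '{"jaw":[255],"slide":[[0,0,0]],"twist":[-0.01]}' >/dev/null; python3 rd.py; done;  python3 -c "
from geo import *
tq(6)"
```

```text
tau6 [0.3929 0.4111 0.3823 0.3758 0.3755 0.3758] Mz [0.395 0.339 0.408 0.364 0.364 0.374] means [ 0.3856  0.3741 33.325 ]
t 33.45 tcp [0.51   0.0986 0.1213] Ftool [-4.43  1.74 -5.93] Mw [0.225 0.692 0.374] head -1.7655 q6 1.742 w 0.0514 f 30.0
33.575 0.3098 0.241 -1.7604 [-2.6  1.  -4.8]
33.7 0.2517 0.142 -1.7552 [-3.7  1.8 -5.6]
33.825 0.2106 0.149 -1.7501 [-3.7  2.4 -5. ]
tau6 [0.2065 0.1942 0.2221 0.2283 0.2288 0.2283] Mz [0.207 0.206 0.213 0.259 0.252 0.259] means [ 0.218   0.2326 34.    ]
t 34.125 tcp [0.51   0.0986 0.1213] Ftool [-2.84  2.18 -6.03] Mw [0.121 0.71  0.259] head -1.7501 q6 1.727 w 0.0516 f 30.0
```

```bash
python3 -m handwheel '{"jaw":[255,255,255,255,255,255,255,255,255,255],"slide":[[0,0,0],[0,0,0],[0,0,0],[0,0,0],[0,0,0],[0,0,0],[0,0,0],[0,0,0],[0,0,0],[0,0,0]],"twist":[0.01,0.02,0.03,0.04,0.05,0.06,0.065,0.07,0.075,0.08]}' >/dev/null; python3 -c "
from geo import *
tq(6)"
```

```text
tau6 [0.4169 0.4255 0.4119 0.4088 0.4084 0.4086] Mz [0.392 0.368 0.389 0.368 0.41  0.405] means [ 0.4134  0.3887 35.55  ]
t 35.675 tcp [0.51   0.0986 0.1213] Ftool [-3.34  2.31 -5.4 ] Mw [0.245 0.712 0.405] head -1.7916 q6 1.768 w 0.0514 f 30.0
```

```bash
python3 -m handwheel '{"jaw":[255,255,255,0,0,0,0,0,0,0],"slide":[[0,0,0],[0,0,0],[0,0,0],[0,0,0],[0,0,0],[0,0,0],[0,0,-0.05],[0,0,-0.12],[0,0,-0.2],[0,0,-0.2]],"twist":[-0.03,-0.06,-0.06,-0.06,-0.06,-0.06,-0.06,-0.06,-0.06,-0.06]}' >/dev/null; python3 - <<'E'
from geo import *
tq(3)
a=read_camera("side")[:,:,::-1]
cv2.imwrite("pics/s4.png",cv2.resize(a[130:300,180:340],None,fx=3.5,fy=3.5,interpolation=cv2.INTER_CUBIC))
E
```

```text
tau6 [-0.      0.0002  0.0003] Mz [ 0.029 -0.017 -0.017] means [ 1.0000e-04 -1.6000e-03  3.7025e+01]
t 37.075 tcp [0.5095 0.0989 0.2401] Ftool [0.42 0.52 0.5 ] Mw [ 0.008  0.217 -0.017] head -1.7609 q6 1.738 w 0.0929 f 0.0
```

View pics/s4.png

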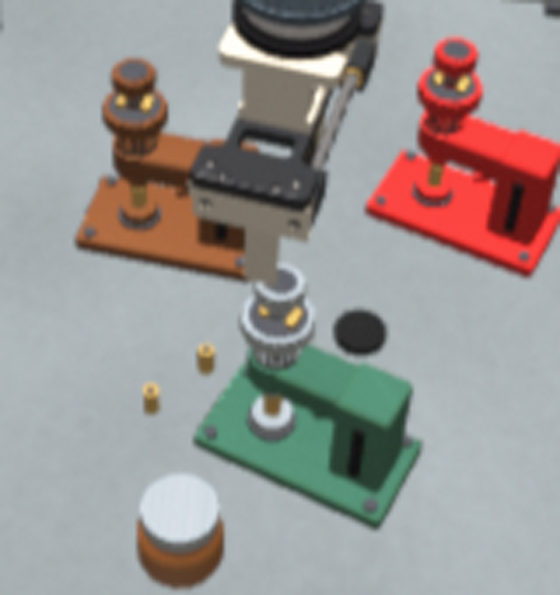

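The gripper is clear of the gauge. The knob at (280,285) is lower and nearer the ring than before, and the spare pillars, jar and pad are where they were.

```bash
python3 -c "
from station import *
print(close_job())"
```

```text
the job is handed in; nothing more can be done
None
```

I slackened the ring, brought the stop screw down onto the pillar (about 0.12 N m) and retightened the ring; at handover, ring torque read 0.39–0.41 N m at the wrist but about 0.25 N m by angle (right: 0.23–0.4), so it may be right at the upper limit, and no loose parts were disturbed.

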